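Load the measuring cell and hold its bayonet cap locked

TASK

Set the copper-faced sample puck, face up, into the round recess of the measuring cell. Then fit the bayonet cap over it with its lugs in the two notches, push it in against the spring and twist it clockwise (seen from above) about a quarter turn, as far as it goes, and finish while still gripping the cap and holding it there, pushed in and turned, because the collar springs back when let go. Leave the other two pucks where they are.

Things in the scene. Friction and masses are not known exactly. Their poses are not given: they have to be found in the camera images.
- cell: Measuring cell, fixed: blue base 130 x 130 x 12 mm under a round housing 80 mm across; flat aluminium top plate 50 mm above the bench. Origin on its centre line at bench level, z up. Two notches with yellow outer ends lie at its +x and -x sides. The cap is home when its flange lies on the plate (cap origin 34 mm above this origin); locked but not pushed, the spring lifts it to 37 mm.
- bore (a point): Centre of the top plate's bore, level with the plate's top (50 mm up). Plate 6 mm thick, bore radius 28 mm; notches 14 mm wide at the bore, a little wider outward, reach to radius 36 mm. Under the plate the lugs can turn clockwise seen from above; fixed stops bar the other way. In the bore stands a white sprung pad (radius 19 mm), its rim level with the plate, holding the puck's recess.
- recess (a point): Centre of the floor of the recess in the white pad: recess 33 mm across, 5 mm deep, its floor 45 mm above the bench when nothing presses. The seated puck stands 9 mm proud of the rim.
- pad (a joint): How far the white pad is pressed down, m: 0 at rest, 0.0115 at most. Spring: 3 N to start, about 6.5 N when the cap is home (0.009; 0.006 with the cap locked but not pushed).
- collar (a joint): Turn of the grey spring-return collar with orange pointer, rad, growing clockwise seen from above: 0 at rest (pointer at the cell's -y side, red mark), 1.35 at its end stop (green mark). The lugs drive it after the cap's first 0.1 rad or so, so it stops at about 1.45 rad of cap turn. Spring 0.05 N m at first, 0.16 N m at the stop, plus up to 0.2 N m of cap friction: grip firmly.
- cap: Bayonet cap, loose on the bench, 150 g. Black skirt 52 mm across (49 mm at its lower end), open below, ceiling 16 mm above the lower end; flange 60 mm across from 16 to 21 mm up. Two yellow lugs at the lower end towards +x and -x, 10 mm wide, 7 mm high, reach 34 mm from the axis. Same after a half turn. Origin: centre of the lower end, z up. In the cell it meets the puck at 43 mm above the cell's origin.
- cap_bar (a point): Middle of the top of the cap's upright orange grip bar, 55 mm above the cap's origin, same axes: bar 52 mm long along x (in line with the lugs), 14 mm thick along y, standing 34 mm tall on the flange. Grip it across its thickness.
- puck: The sample puck to be measured, loose: black round puck 30 mm across, 14 mm high, copper-coloured disc on its upper face; 35 g. Stands on the mat. Origin at the centre of its underside, z up.
- puck_white: Another puck, same size, white face; stays on the mat.
- puck_blue: Another puck, same size, blue face; stays on the mat.
- mat: Green mat 330 x 140 x 4 mm (x, y, z), fixed to the bench; origin at the centre of its underside. The three pucks stand on it in a row along its x, 85 mm or more apart.
Mind the look-alikes: they are no part of the job. Leave any blue look-alike of the cap alone.

How it is judged:
By the outcome, as a careful person would: the job done as asked, in the order asked, and still so for the second after the job is handed in, while the arm keeps its last pose, push and grip.
It also fails if it takes over 48 s, if anything falls off the work surface, if the arm or the gripper's body presses on something with over 40 N, if the wrist force passes 120 N, or if a joint passes its speed limit or range.

ROBOT

A 6-joint arm with a two-finger parallel gripper is mounted at the origin on the work surface. World frame = base frame: x ahead of the robot, y to its left, z up, the work surface at z = 0. Lengths are in mm, angles in degrees, forces in N, time in s.
With the tool pointing down it reaches from about 275 to 825 mm from the base axis. Payload 4.9 kg.
Tool frame: the origin (TCP) lies at the very end of the fingers, on their centre line; the grasp point (between the pads) lies 19 mm behind it; z points along the fingers, y is the line along which they close (so a half turn about z gives the same grasp; the last joint's range is limited). The gripper opens to 85 mm and grips with 20 to 120 N. Pads are 22 mm wide; open, the fingers measure 114 mm over their backs; the gripper's body (76 mm by 85 mm) begins 54 mm behind the grasp point. The pads swing forward as they close: fully open they stand 13 mm farther back than shut.
Start: joints at [66.795, 18.69, -11.035, 60.275, 0, 82.311], TCP at [147.12, 529.976, 204.881] pointing down, gripper open.
Joint ranges: [-152.03, 152.03], [-55.5, 102.48], [-74.3, 77.21], [-110.64, 120.58], [-84.22, 78.4], [-180, 180]. Speed limits (degrees/s): [147.25, 147.25, 180, 180, 180, 180].

INTERFACE

Orientations are given as a 3x3 rotation matrix whose columns are the frame's x, y, z axes.
In Python, from bench import env gives the robot as it stands.
- The arm moves only by the shell command python3 -m crank 'ROWS' [FORCE]. ROWS is JSON, a list of rows, each an object of numbers: "wx", "wy", "wz": the turn, a rotation vector about the tool's x, y, z in rad; "x", "y", "z": the shift along the tool's x, y, z in cm; "gripper": the finger opening in cm, from 0 to 8.54. In form: [{"wx": .., "wy": .., "wz": .., "x": .., "y": .., "z": .., "gripper": ..}, ...]. A call has 1 to 20 rows; each row is the pose to reach, as a shift and turn from the pose commanded when the call began, along the tool's axes at that moment; what a row does not reach only later rows make up. A row lasts 1/12 s, in which the tool goes at most 41.7 mm and 7.16 degrees, less where a joint would pass 70% of its speed; a pose out of reach is approached as far as the arm can. A call with a gripper value outside its range is refused whole. The fingers move at their own pace and stop on an object; FORCE is the grip in N (left out, the last holds). Time passes only in rows, so rows that repeat a pose let the fingers close. It gives the time, the measured TCP pose, the force, the opening and the grip force at its end, in the units of the state.
- env.sense(): the state, without advancing time (a new reading comes with each control period).
- env.capture(name): name is "scene" or "top" or "wrist"; returns a dict with "frame" (384x512x3 uint8, red, green, blue), "intrinsics" (3x3 intrinsics, pixels), "R" (3x3) and "t" (3): a world point X has camera coordinates R X + t; the wrist camera has in their place "tool_from_camera" (4x4, takes a point from camera to tool coordinates, whose origin is the TCP and whose axes are the flange's). Camera axes: x right, y down, z forward; pixel columns grow to the right and rows downward; lengths in mm; the calibration is good to about 2 mm. A picture is of the moment at which its call begins: read the wrist's pose just before it. There is no depth.
- env.finish_job(): hands the job in; it is judged then, once.
The state is a dict: "time": time; "joint_positions": joint angles; "qd": joint speeds; "joint_torque": joint torques, N m; "tcp_pos": TCP position; "orientation": TCP orientation; "force": force on the tool from outside, world axes, zero at the start; "wrist_torque": the same for the moment, N m; "finger_gap": opening from 0.0 (shut) to 1.0 (fully open); "grip_force": force on a finger pad.
Only numpy, scipy, OpenCV 4.12 (cv2) and the standard library are available. Lean on these libraries where they do the work, as an engineer would, in place of code of your own. Each camera call takes 0.05 s, during which the arm holds its last target. There are 200 camera calls.

## Working session

There is one attempt and no reset: what is moved stays moved. The work goes in short steps, Python scripts to look and compute and a shell command to move; the robot and the scene stay as the last step left them, time stands still between calls to the robot, and variables do not carry over. Pictures are saved under pics/ and viewed, at most 10 in all, crops included, and the job is handed in when it is done.

```bash
mkdir -p pics
python3 - <<'E'
from bench import env
import cv2,numpy as np
s=env.sense();print({k:np.round(v,3).tolist() for k,v in s.items()})
for n in("top","scene","wrist"):
    c=env.capture(n);cv2.imwrite(f"pics/{n}0.png",c["frame"][...,::-1]);np.savez(f"{n}0.npz",**c)
    print(n,{k:np.round(v,3).tolist() for k,v in c.items() if k!="frame"})
a=cv2.imread("pics/top0.png");b=cv2.imread("pics/scene0.png")
cv2.imwrite("pics/both0.png",cv2.resize(np.vstack([a,b]),(400,600)))
cv2.imwrite("pics/top0b.png",cv2.resize(a,(800,600)))
E
```

```text
{'time': 0.0, 'joint_positions': [66.797, 18.732, -11.091, 60.274, 0.001, 82.309], 'qd': [0.112, 0.132, -0.093, -0.035, -0.065, -0.052], 'joint_torque': [-0.001, -44.34, 26.244, 0.016, -0.0, -0.0], 'tcp_pos': [146.854, 529.396, 204.111], 'orientation': [[-0.964, 0.267, -0.001], [0.267, 0.964, -0.002], [0.0, -0.002, -1.0]], 'force': [-0.404, -0.235, -0.786], 'wrist_torque': [-0.013, 0.033, -0.001], 'grip_force': 0.0, 'finger_gap': 0.999}
top {'intrinsics': [[497.051, 0.0, 255.893], [0.0, 497.051, 184.009], [0.0, 0.0, 1.0]], 'R': [[0.016, -1.0, 0.015], [-0.999, -0.017, -0.047], [0.048, -0.014, -0.999]], 't': [-6.122, 481.151, 1305.643]}
scene {'intrinsics': [[373.012, 0.0, 254.818], [0.0, 373.012, 189.554], [0.0, 0.0, 1.0]], 'R': [[0.869, 0.494, -0.014], [0.342, -0.621, -0.706], [-0.358, 0.608, -0.708]], 't': [-442.353, -111.98, 974.54]}
wrist {'intrinsics': [[268.364, 0.0, 253.71], [0.0, 268.364, 191.511], [0.0, 0.0, 1.0]], 'tool_from_camera': [[0.001, -0.962, -0.272, 68.746], [1.0, 0.001, 0.001, -0.407], [-0.0, -0.272, 0.962, -168.391], [0.0, 0.0, 0.0, 1.0]]}
```

View pics/top0b.png

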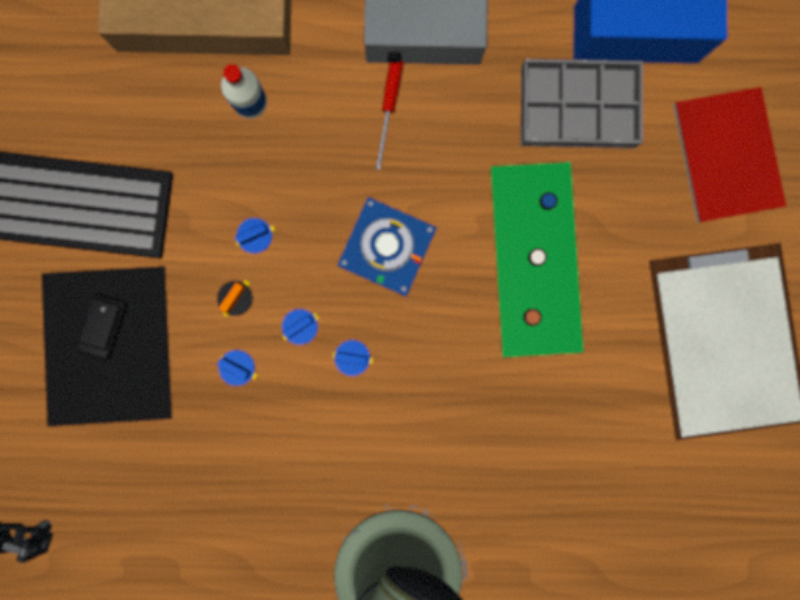

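View pics/scene0.png

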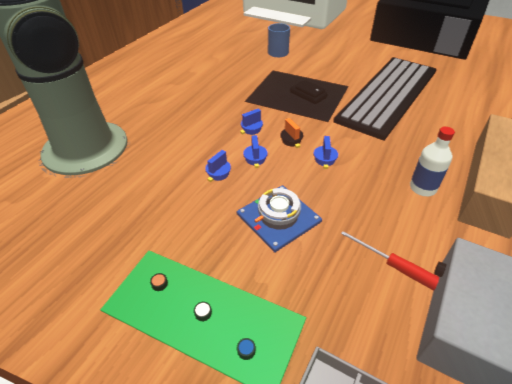

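The top view (800x600) shows the cell at (387,245) with its orange pointer at (417,258). The pucks are copper (533,317), white (538,257) and blue (548,200). The cap candidates are the black one with an orange bar at (235,298) and four blue look-alikes at (254,236), (300,326), (237,368) and (352,358). Only the black and orange one fits the description.

```bash
cat > h.py <<'E'
import numpy as np,cv2
def ray(c,uv,s=None):
    d=np.linalg.inv(c["intrinsics"])@np.array([uv[0],uv[1],1.])
    if "R" in c: R=np.array(c["R"]);return -R.T@np.array(c["t"]),R.T@d
    T=np.array(c["tool_from_camera"]);O=np.array(s["orientation"])
    return O@T[:3,3]+np.array(s["tcp_pos"]),O@T[:3,:3]@d
def onz(c,uv,z,s=None):
    o,d=ray(c,uv,s);return o+d*(z-o[2])/d[2]
def blobs(f,lo,hi,amin=5):
    h=cv2.cvtColor(f,cv2.COLOR_RGB2HSV);m=cv2.inRange(h,np.array(lo),np.array(hi))
    n,l,st,ce=cv2.connectedComponentsWithStats(m)
    return [(ce[i],st[i,4],np.argwhere(l==i)[:,::-1]) for i in range(1,n) if st[i,4]>=amin]
def fld(v,s): return np.array(s["orientation"]).T@v
E
python3 - <<'E'
from h import *
c=dict(np.load("top0.npz"));f=c["frame"]
k=.64
for n,(u,v),z in[("puck",(533,317),18),("white",(538,257),18),("cell",(387,245),50),("cap",(235,298),21)]:
    print(n,np.round(onz(c,(u*k,v*k),z),1))
for n,lo,hi in[("orange",(3,190,150),(17,255,255)),("yellow",(22,120,120),(35,255,255)),("green",(60,150,80),(85,255,255)),("blue",(100,140,60),(118,255,200))]:
    print(n,[(np.round(b[0]/k).tolist(),b[1]) for b in blobs(f,lo,hi,6)])
g=f[120:300,100:400];cv2.imwrite("pics/crop.png",cv2.resize(g[...,::-1],(800,480),interpolation=2))
E
```

```text
puck [ 434.8 -223.9   18. ]
white [ 536.6 -231.6   18. ]
cell [549.2  24.6  50. ]
cap [458.5 278.   21. ]
orange [([229.0, 68.0], np.int32(44)), ([385.0, 87.0], np.int32(53)), ([757.0, 87.0], np.int32(9)), ([711.0, 96.0], np.int32(70)), ([733.0, 99.0], np.int32(7)), ([705.0, 104.0], np.int32(6)), ([728.0, 111.0], np.int32(15)), ([744.0, 111.0], np.int32(8)), ([714.0, 120.0], np.int32(36)), ([768.0, 120.0], np.int32(10)), ([726.0, 124.0], np.int32(17)), ([704.0, 128.0], np.int32(7)), ([740.0, 131.0], np.int32(6)), ([704.0, 135.0], np.int32(10)), ([720.0, 133.0], np.int32(7)), ([715.0, 139.0], np.int32(7)), ([725.0, 144.0], np.int32(22)), ([740.0, 136.0], np.int32(11)), ([757.0, 143.0], np.int32(7)), ([698.0, 149.0], np.int32(26)), ([713.0, 175.0], np.int32(57)), ([724.0, 158.0], np.int32(7)), ([731.0, 157.0], np.int32(13)), ([736.0, 161.0], np.int32(8)), ([755.0, 160.0], np.int32(8)), ([777.0, 169.0], np.int32(21)), ([770.0, 166.0], np.int32(6)), ([695.0, 171.0], np.int32(11)), ([729.0, 170.0], np.int32(6)), ([778.0, 186.0], np.int32(15)), ([781.0, 200.0], np.int32(30)), ([753.0, 199.
[... 642 characters left out ...]
 np.int32(11)), ([580.0, 295.0], np.int32(8)), ([498.0, 313.0], np.int32(8)), ([316.0, 316.0], np.int32(6)), ([581.0, 319.0], np.int32(7)), ([500.0, 338.0], np.int32(7)), ([583.0, 342.0], np.int32(7)), ([545.0, 355.0], np.int32(9)), ([572.0, 353.0], np.int32(11)), ([522.0, 356.0], np.int32(7)), ([254.0, 376.0], np.int32(6))]
green [([536.0, 259.0], np.int32(5770)), ([380.0, 279.0], np.int32(13))]
blue [([648.0, 29.0], np.int32(3591)), ([242.0, 110.0], np.int32(13)), ([548.0, 200.0], np.int32(68)), ([386.0, 247.0], np.int32(1079)), ([253.0, 235.0], np.int32(352)), ([386.0, 244.0], np.int32(94)), ([299.0, 325.0], np.int32(322)), ([352.0, 357.0], np.int32(343)), ([236.0, 367.0], np.int32(269))]
```

View pics/crop.png

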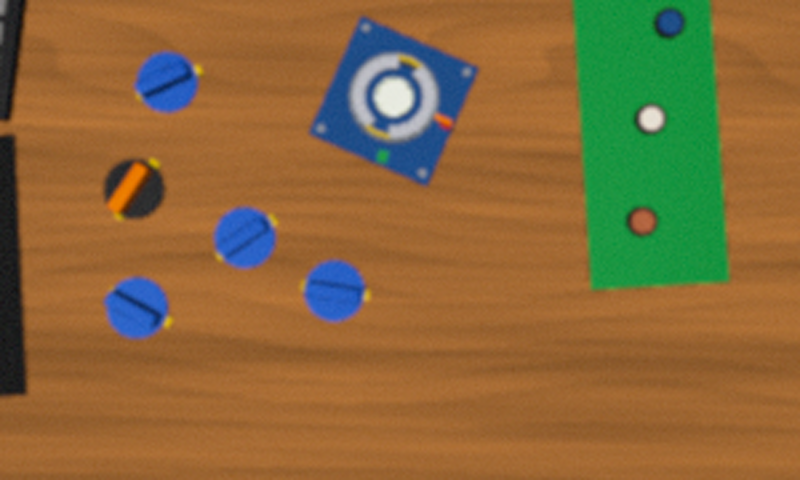

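The crop confirms it. The target cap is at (128,188), black with an orange bar. The copper puck is at (643,222), and the cell is at (394,97) with its notches at (408,62) and (378,132). I'm moving to above the copper puck.

```bash
python3 -m crank '[{"x":-48,"y":-65,"z":10,"gripper":6},{"x":-48,"y":-65,"z":10,"gripper":6},{"x":-48,"y":-65,"z":10,"gripper":6},{"x":-48,"y":-65,"z":10,"gripper":6},{"x":-48,"y":-65,"z":10,"gripper":6},{"x":-48,"y":-65,"z":10,"gripper":6},{"x":-48,"y":-65,"z":10,"gripper":6},{"x":-48,"y":-65,"z":10,"gripper":6},{"x":-48,"y":-65,"z":10,"gripper":6},{"x":-48,"y":-65,"z":10,"gripper":6},{"x":-48,"y":-65,"z":10,"gripper":6},{"x":-48,"y":-65,"z":10,"gripper":6},{"x":-48,"y":-65,"z":10,"gripper":6},{"x":-48,"y":-65,"z":10,"gripper":6},{"x":-48,"y":-65,"z":10,"gripper":6},{"x":-48,"y":-65,"z":10,"gripper":6},{"x":-48,"y":-65,"z":10,"gripper":6},{"x":-48,"y":-65,"z":10,"gripper":6},{"x":-48,"y":-65,"z":10,"gripper":6},{"x":-48,"y":-65,"z":10,"gripper":6}]' 40
python3 - <<'E'
from bench import env
from h import *
s=env.sense();c=env.capture("wrist");cv2.imwrite("pics/w1.png",c["frame"][...,::-1])
print(s["time"],s["tcp_pos"],s["joint_positions"],s["finger_gap"])
for b in blobs(c["frame"],(3,100,60),(16,220,255),200):
    p=onz(c,b[0],18,s);print(b[0],b[1],p,fld(p-s["tcp_pos"],s))
E
```

```text
0.15 [146.93732318 529.52676165 204.28509424] [ 6.67943112e+01  1.87237712e+01 -1.10764085e+01  6.02759535e+01
  2.72272947e-04  8.23128684e+01] 1.00160037532267
[74.19711395 20.08063076] 6722 [-78.30931057 374.42587732  18.        ] [ 175.50367774 -209.46595469  186.59297843]
[129.32413249  37.77129338] 1268 [-44.05889525 429.16747093  18.        ] [ 157.14804758 -147.55637008  186.50814409]
[260.82329694 142.41748084] 104503 [115.43565501 547.35485839  18.        ] [ 35.08916676   8.9950515  186.27982148]
[ 84.09756098 357.55772358] 615 [379.10218979 171.73214858  18.        ] [-319.46316206 -282.38958462  186.59865313]
[411.84370678 352.395574  ] 723 [512.917867   698.96398062  18.        ] [-307.33924533  261.42338108  185.88509909]$[0]: bad value
```

View pics/w1.png

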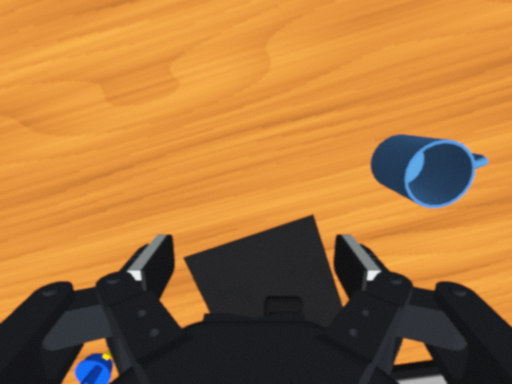

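The picture is from the start pose because the move was refused, most likely for missing keys. It shows the fingertips near (160,245) and (350,245).

```bash
python3 -m crank '[{"wx":0,"wy":0,"wz":0,"x":-48.0,"y":-65.0,"z":10.0,"gripper":6.0},{"wx":0,"wy":0,"wz":0,"x":-48.0,"y":-65.0,"z":10.0,"gripper":6.0},{"wx":0,"wy":0,"wz":0,"x":-48.0,"y":-65.0,"z":10.0,"gripper":6.0}]' 40
```

```text
time: 0.45
tcp_pos: [191.3, 412.8, 188.9]
orientation: [[-0.964, 0.266, -0.0], [0.266, 0.964, -0.001], [-0.0, -0.001, -1.0]]
force: [1.3, -0.8, -0.1]
finger_gap: 0.704
grip_force: 0.0
```

```bash
python3 -m crank '[{"wx":0,"wy":0,"wz":0,"x":-40.4,"y":-54.9,"z":8.9,"gripper":6.0},{"wx":0,"wy":0,"wz":0,"x":-40.4,"y":-54.9,"z":8.9,"gripper":6.0},{"wx":0,"wy":0,"wz":0,"x":-40.4,"y":-54.9,"z":8.9,"gripper":6.0},{"wx":0,"wy":0,"wz":0,"x":-40.4,"y":-54.9,"z":8.9,"gripper":6.0},{"wx":0,"wy":0,"wz":0,"x":-40.4,"y":-54.9,"z":8.9,"gripper":6.0},{"wx":0,"wy":0,"wz":0,"x":-40.4,"y":-54.9,"z":8.9,"gripper":6.0},{"wx":0,"wy":0,"wz":0,"x":-40.4,"y":-54.9,"z":8.9,"gripper":6.0},{"wx":0,"wy":0,"wz":0,"x":-40.4,"y":-54.9,"z":8.9,"gripper":6.0},{"wx":0,"wy":0,"wz":0,"x":-40.4,"y":-54.9,"z":8.9,"gripper":6.0},{"wx":0,"wy":0,"wz":0,"x":-40.4,"y":-54.9,"z":8.9,"gripper":6.0},{"wx":0,"wy":0,"wz":0,"x":-40.4,"y":-54.9,"z":8.9,"gripper":6.0},{"wx":0,"wy":0,"wz":0,"x":-40.4,"y":-54.9,"z":8.9,"gripper":6.0},{"wx":0,"wy":0,"wz":0,"x":-40.4,"y":-54.9,"z":8.9,"gripper":6.0},{"wx":0,"wy":0,"wz":0,"x":-40.4,"y":-54.9,"z":8.9,"gripper":6.0},{"wx":0,"wy":0,"wz":0,"x":-40.4,"y":-54.9,"z":8.9,"gripper":6.0},{"wx":0,"wy":0,"wz":0,"x":-40.4,"y":-54.9,"z":8.9,"gripper":6.0},{"wx":0,"wy":0,"wz":0,"x":-40.4,"y":-54.9,"z":8.9,"gripper":6.0},{"wx":0,"wy":0,"wz":0,"x":-40.4,"y":-54.9,"z":8.9,"gripper":6.0}]' 40
python3 - <<'E'
from bench import env
from h import *
s=env.sense();c=env.capture("wrist");cv2.imwrite("pics/w2.png",c["frame"][...,::-1])
print(s["time"],s["joint_positions"],s["finger_gap"])
for b in blobs(c["frame"],(3,100,60),(16,220,255),200):
    p=onz(c,b[0],18,s);print(b[0],b[1],np.ptp(b[2],axis=0),p,fld(p-s["tcp_pos"],s))
E
```

```text
time: 1.95
tcp_pos: [435.7, -227.7, 100.0]
orientation: [[-0.962, 0.272, 0.002], [0.272, 0.962, -0.002], [-0.002, -0.002, -1.0]]
force: [0.6, -0.6, 0.1]
finger_gap: 0.699
grip_force: 0.0
1.95 [-36.17360287  18.33250011 -28.5063471   43.00490219  -0.04811974
 -20.40015947] 0.6993442651876622
[260.38766198 117.39031284] 108267 [511 346] [ 372.67240908 -204.21533303   18.        ] [67.22574484  5.64797157 81.87163557]
[260.40566038 186.58301887] 530 [25 25] [ 434.7376987  -221.18475815   18.        ] [ 2.8848738   6.18921514 82.01631802]
[205.1165857  293.52185982] 1441 [41 71] [ 534.58242607 -310.87604706   18.        ] [-117.58091499  -52.9829881    82.39179651]
[387.35340633 355.38625304] 1644 [62 62] [ 672.56810591 -131.87762158   18.        ] [-201.7126765  156.7842652   82.2176851]
[123.95263438 353.63863757] 1879 [60 61] [ 586.98609716 -428.75299006   18.        ] [-200.05397356 -152.17564981   82.75083221]
```

View pics/w2.png

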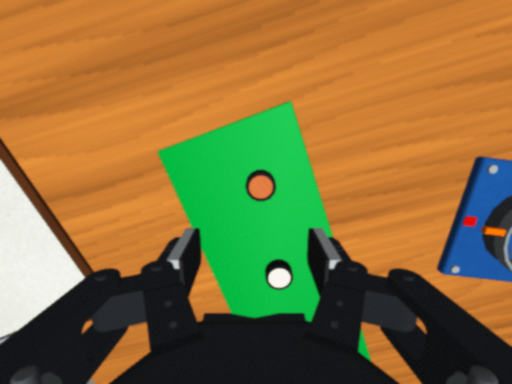

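The puck is at (260,187), 3 mm along tool x and 6 mm along tool y from the TCP. The white puck at (279,273) is clear of the fingers.

```bash
python3 -m crank '[{"wx":0,"wy":0,"wz":0,"x":0.3,"y":0.6,"z":4.0,"gripper":6.0},{"wx":0,"wy":0,"wz":0,"x":0.3,"y":0.6,"z":7.0,"gripper":6.0},{"wx":0,"wy":0,"wz":0,"x":0.3,"y":0.6,"z":8.5,"gripper":6.0},{"wx":0,"wy":0,"wz":0,"x":0.3,"y":0.6,"z":9.2,"gripper":6.0},{"wx":0,"wy":0,"wz":0,"x":0.3,"y":0.6,"z":9.2,"gripper":5.0},{"wx":0,"wy":0,"wz":0,"x":0.3,"y":0.6,"z":9.2,"gripper":4.0},{"wx":0,"wy":0,"wz":0,"x":0.3,"y":0.6,"z":9.2,"gripper":2.5},{"wx":0,"wy":0,"wz":0,"x":0.3,"y":0.6,"z":9.2,"gripper":2.5},{"wx":0,"wy":0,"wz":0,"x":0.3,"y":0.6,"z":9.2,"gripper":2.5},{"wx":0,"wy":0,"wz":0,"x":0.3,"y":0.6,"z":9.2,"gripper":2.5},{"wx":0,"wy":0,"wz":0,"x":0.3,"y":0.6,"z":9.2,"gripper":2.5}]' 30
```

```text
time: 2.92
tcp_pos: [432.9, -216.6, 9.0]
orientation: [[-0.964, 0.268, 0.001], [0.268, 0.964, -0.001], [-0.001, -0.0, -1.0]]
force: [0.5, -1.1, 0.2]
finger_gap: 0.293
grip_force: 0.0
```

Run:
```python
from bench import env
from h import *
s=env.sense();c=env.capture("wrist");f=c["frame"]
print(s["time"],s["tcp_pos"],s["finger_gap"],s["grip_force"])
for b in blobs(f,(3,100,60),(16,220,255),60):
    if b[1]<9000:
        p=onz(c,b[0],18,s);print(b[0],b[1],np.ptp(b[2],axis=0),p,fld(p-s["tcp_pos"],s))
cv2.imwrite("pics/w3.png",cv2.resize(f[130:330,150:370],(660,600))[...,::-1])
```

```text
2.9167 [ 432.90365237 -216.60072735    9.03210884] 0.29293420415855315 0.0
[248.47958215 231.09116809] 1053 [36 34] [ 434.65414384 -220.8739732    18.        ] [-2.83817646 -3.65188274 -8.96417476]
[134.54393305 312.72803347] 239 [19 22] [ 473.53796595 -315.65438217   18.        ] [-65.65954262 -84.5762098   -8.88179266]
[373.06147541 312.93032787] 244 [19 23] [ 518.65557764 -152.89563762   18.        ] [-65.59329322  84.3202109   -8.93174874]
[152.71264368 345.79022989] 348 [44 42] [ 504.19551536 -313.87498785   18.        ] [-94.72376409 -74.66046334  -8.85766811]
[  4.74509804 339.28104575] 153 [12 20] [ 469.84062153 -416.07761433   18.        ] [ -88.96113424 -182.32859691   -8.83122542]
```

View pics/w3.png

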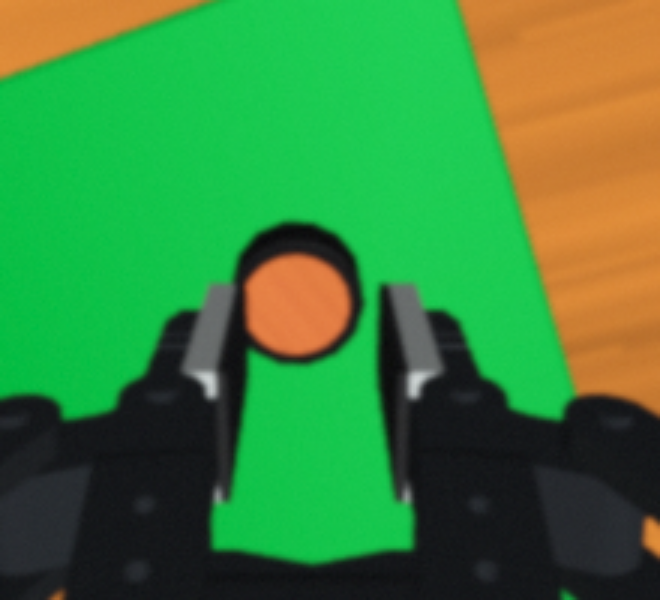

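The puck sits between the pads with its face at crop (297,305), and the pads are not yet touching it. I'm shifting to centre and closing further.

```bash
python3 -m crank '[{"wx":0,"wy":0,"wz":0,"x":-0.3,"y":-0.4,"z":0.1,"gripper":2.5},{"wx":0,"wy":0,"wz":0,"x":-0.3,"y":-0.4,"z":0.1,"gripper":1.0},{"wx":0,"wy":0,"wz":0,"x":-0.3,"y":-0.4,"z":0.1,"gripper":1.0},{"wx":0,"wy":0,"wz":0,"x":-0.3,"y":-0.4,"z":0.1,"gripper":1.0},{"wx":0,"wy":0,"wz":0,"x":-0.3,"y":-0.4,"z":0.1,"gripper":1.0},{"wx":0,"wy":0,"wz":0,"x":-0.3,"y":-0.4,"z":0.1,"gripper":1.0}]' 30
```

```text
time: 3.47
tcp_pos: [434.3, -220.9, 7.5]
orientation: [[-0.964, 0.268, -0.0], [0.268, 0.964, 0.0], [0.0, 0.0, -1.0]]
force: [-0.7, -0.3, 0.4]
finger_gap: 0.119
grip_force: 0.0
```

Run:
```python
from bench import env
from h import *
s=env.sense();c=env.capture("wrist");f=c["frame"]
print(s["time"],s["tcp_pos"],s["finger_gap"],s["grip_force"],s["force"])
for b in blobs(f,(3,100,60),(16,220,255),60):
    if b[1]<9000:
        p=onz(c,b[0],18,s);print(b[0],b[1],np.ptp(b[2],axis=0),p,fld(p-s["tcp_pos"],s))
t=env.capture("scene")["frame"]
a=cv2.resize(f[130:330,150:370],(440,400));b=cv2.resize(t[220:320,90:180],(360,400))
cv2.imwrite("pics/w4.png",np.hstack([a,b])[...,::-1])
```

```text
3.4667 [ 434.2583521  -220.93951716    7.45404725] 0.11902699785784834 0.0 [-0.71104869 -0.30013921  0.39242334]
[253.82389163 227.14655172] 812 [36 35] [ 433.63245658 -220.99017577   18.        ] [  0.5922644   -0.21524173 -10.54582025]
[152.56939502 310.54448399] 281 [22 24] [ 475.43313211 -305.92781329   18.        ] [-62.40630299 -70.87554685 -10.56883692]
[  5.93193717 337.72774869] 191 [15 22] [ 469.06143181 -416.50364065   18.        ] [ -85.84641931 -179.12605651  -10.58518045]
```

View pics/w4.png

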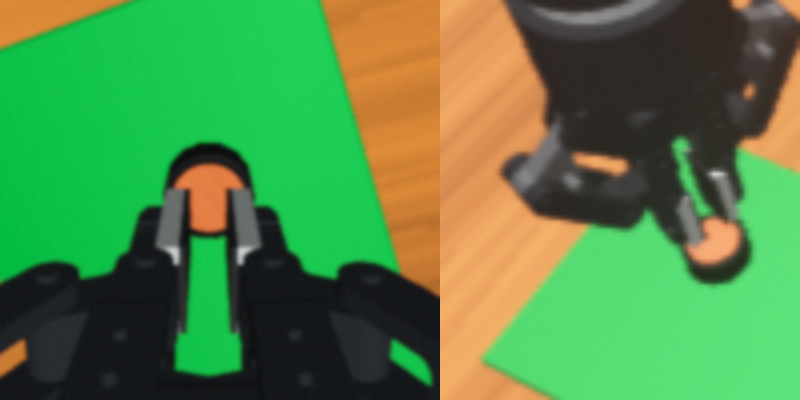

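Run:
```python
from bench import env
from h import *
s=env.sense();O=np.array(s["orientation"]);p=np.array(s["tcp_pos"])
c=env.capture("wrist");t=env.capture("scene")
for c,uv in((c,(254,224)),(t,(159,277))):
    o,d=ray(c,uv,s);o=O.T@(o-p);d=O.T@d
    q=o-d*o[1]/d[1] if c is t else None
    for x in(-11,0,11):print(uv,o+d*(x-o[0])/d[0])
    print(q)
```

```text
(254, 224) [-11.          -0.04411148  22.3196317 ]
(254, 224) [ 0.         -0.09430753 -3.98650659]
(254, 224) [ 11.          -0.14450358 -30.29264489]
None
(159, 277) [-11.          -0.85941299 -30.10972596]
(159, 277) [  0.           2.78555113 -13.38483681]
(159, 277) [11.          6.43051525  3.34005235]
[-8.40640990e+00 -1.42108547e-14 -2.61663162e+01]
```

The fingertips are clearly still above the puck face: both views put them about 28 mm behind the reported TCP. I'm opening the fingers and creeping lower while watching the force.

```bash
python3 -m crank '[{"wx":0,"wy":0,"wz":0,"x":0,"y":0,"z":0,"gripper":4.5},{"wx":0,"wy":0,"wz":0,"x":0,"y":0,"z":0,"gripper":4.5},{"wx":0,"wy":0,"wz":0,"x":0,"y":0,"z":0,"gripper":4.5},{"wx":0,"wy":0,"wz":0,"x":0,"y":0,"z":0,"gripper":4.5},{"wx":0,"wy":0,"wz":0,"x":0,"y":0,"z":0.4,"gripper":4.5},{"wx":0,"wy":0,"wz":0,"x":0,"y":0,"z":0.8,"gripper":4.5},{"wx":0,"wy":0,"wz":0,"x":0,"y":0,"z":1.2,"gripper":4.5},{"wx":0,"wy":0,"wz":0,"x":0,"y":0,"z":1.2,"gripper":4.5}]' 30
```

```text
time: 4.33
tcp_pos: [433.7, -220.6, -5.5]
orientation: [[-0.964, 0.268, -0.001], [0.268, 0.964, 0.001], [0.001, 0.001, -1.0]]
force: [-0.7, -0.1, -0.1]
finger_gap: 0.527
grip_force: 0.0
```

```bash
python3 -m crank '[{"wx":0,"wy":0,"wz":0,"x":0,"y":0,"z":0.3,"gripper":4.5},{"wx":0,"wy":0,"wz":0,"x":0,"y":0,"z":0.6,"gripper":4.5},{"wx":0,"wy":0,"wz":0,"x":0,"y":0,"z":0.9,"gripper":4.5},{"wx":0,"wy":0,"wz":0,"x":0,"y":0,"z":1.2,"gripper":4.5},{"wx":0,"wy":0,"wz":0,"x":0,"y":0,"z":1.2,"gripper":3.0},{"wx":0,"wy":0,"wz":0,"x":0,"y":0,"z":1.2,"gripper":2.0},{"wx":0,"wy":0,"wz":0,"x":0,"y":0,"z":1.2,"gripper":2.0},{"wx":0,"wy":0,"wz":0,"x":0,"y":0,"z":1.2,"gripper":2.0},{"wx":0,"wy":0,"wz":0,"x":0,"y":0,"z":1.2,"gripper":2.0}]' 30
python3 - <<'E'
from bench import env
from h import *
s=env.sense();c=env.capture("wrist");f=c["frame"];t=env.capture("scene")["frame"]
a=cv2.resize(f[130:330,150:370],(440,400));b=cv2.resize(t[220:320,90:180],(360,400))
cv2.imwrite("pics/w5.png",np.hstack([a,b])[...,::-1])
E
```

```text
time: 5.08
tcp_pos: [434.5, -221.1, -16.4]
orientation: [[-0.964, 0.267, 0.0], [0.267, 0.964, -0.0], [-0.0, -0.0, -1.0]]
force: [-0.2, -0.1, -0.4]
finger_gap: 0.321
grip_force: 29.5
```

```bash
python3 -m crank '[{"wx":0,"wy":0,"wz":0,"x":0,"y":0,"z":-1.0,"gripper":2.0},{"wx":0,"wy":0,"wz":0,"x":0,"y":0,"z":-4.0,"gripper":2.0},{"wx":0,"wy":0,"wz":0,"x":0,"y":0,"z":-8.0,"gripper":2.0},{"wx":0,"wy":0,"wz":0,"x":-1,"y":2.0,"z":-11.6,"gripper":2.0},{"wx":0,"wy":0,"wz":0,"x":-2.5,"y":5.8,"z":-11.6,"gripper":2.0},{"wx":0,"wy":0,"wz":0,"x":-4.0,"y":9.4,"z":-11.6,"gripper":2.0},{"wx":0,"wy":0,"wz":0,"x":-5.5,"y":13.0,"z":-11.6,"gripper":2.0},{"wx":0,"wy":0,"wz":0,"x":-7.0,"y":16.5,"z":-11.6,"gripper":2.0},{"wx":0,"wy":0,"wz":0,"x":-8.5,"y":20.0,"z":-11.6,"gripper":2.0},{"wx":0,"wy":0,"wz":0,"x":-10.0,"y":23.4,"z":-11.6,"gripper":2.0},{"wx":0,"wy":0,"wz":0,"x":-11.0,"y":25.8,"z":-11.6,"gripper":2.0},{"wx":0,"wy":0,"wz":0,"x":-11.4,"y":26.7,"z":-11.6,"gripper":2.0},{"wx":0,"wy":0,"wz":0,"x":-11.4,"y":26.7,"z":-11.6,"gripper":2.0},{"wx":0,"wy":0,"wz":0,"x":-11.4,"y":26.7,"z":-11.6,"gripper":2.0},{"wx":0,"wy":0,"wz":0,"x":-11.4,"y":26.7,"z":-11.6,"gripper":2.0}]' 30
python3 - <<'E'
from bench import env
from h import *
s=env.sense();c=env.capture("wrist");f=c["frame"];np.savez("w6.npz",**c)
print(s["time"],np.linalg.norm(s["qd"]))
f2=f.copy()
for n,lo,hi in[("cop",(3,100,60),(16,220,255)),("yel",(22,150,100),(35,255,255)),("ora",(5,200,150),(17,255,255)),("grn",(55,150,60),(90,255,255)),("red",(170,150,80),(180,255,255)),("wht",(0,0,195),(180,40,255))]:
    print(n)
    for b in blobs(f,lo,hi,40):
        if b[1]<6000:print(np.round(b[0],1),b[1],np.ptp(b[2],axis=0),np.round(onz(c,b[0],50,s),1))
cv2.imwrite("pics/w6.png",cv2.resize(f,(768,576))[...,::-1])
E
```

```text
time: 6.43
tcp_pos: [614.5, 4.6, 99.6]
orientation: [[-0.963, 0.269, -0.001], [0.269, 0.963, -0.0], [0.001, -0.001, -1.0]]
force: [0.3, 0.5, -0.0]
finger_gap: 0.319
grip_force: 29.8
6.4333 0.8431760233736519
cop
[253.8 246.5] 1421 [44 39] [656.9  -7.4  50. ]
[253.7 291.6] 3218 [74 60] [702. -20.  50.]
[ 15.7 315.9] 1868 [62 78] [ 666.7 -250.1   50. ]
[132.  313.1] 232 [19 23] [ 693.9 -140.    50. ]
[375.7 313.3] 241 [19 23] [757.   87.2  50. ]
[154.2 343.5] 373 [35 36] [ 733.7 -132.5   50. ]
[357.7 347.4] 459 [51 49] [793.   63.6  50. ]
yel
[266.8  66.6] 178 [30  9] [516.8  41.6  50. ]
[473.8  86.5] 183 [17 14] [572.3 189.5  50. ]
[254.6 164.9] 140 [26  7] [585.8  13.   50. ]
ora
[193.6 109.3] 111 [21 10] [531.1 -21.1  50. ]
grn
[253.5  49.5] 192 [13 15] [503.1  35.   50. ]
red
wht
[204.   42.6] 51 [7 7] [489.    1.4  50. ]
[330.9  60.8] 46 [6 8] [525.7  88.4  50. ]
[227.3 110.5] 2019 [ 47 103] [539.    3.9  50. ]
[293.3 119.4] 1950 [ 47 101] [559.2  51.9  50. ]
[260.3 117.5] 1876 [47 49] [550.9  27.3  50. ]
[  3.7 179.1] 171 [ 9 21] [ 541.5 -191.7   50. ]
```

View pics/w6.png

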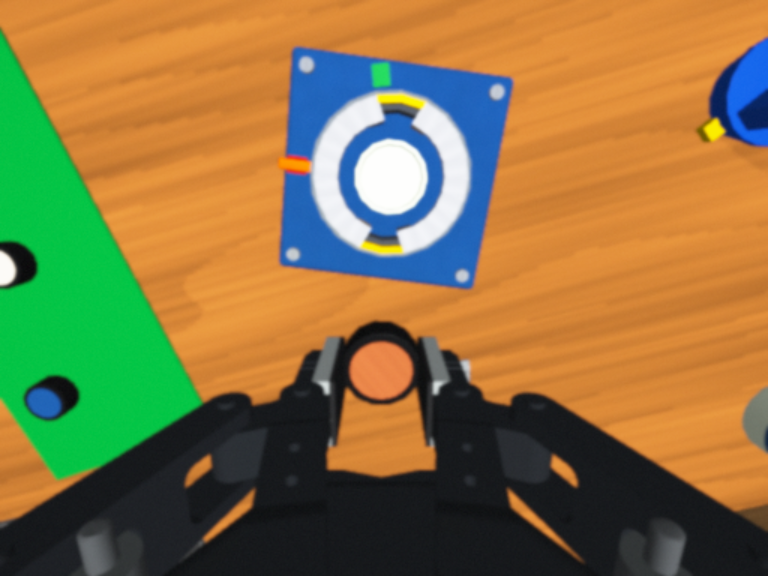

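The picture shows the pad centre at (390,177) of 768 wide, the notches at (400,100) and (383,247), and the puck held level between the pads at (380,370). The cell centre is (551,27) and its yaw is about -22.5°. I'm moving over it, then lowering.

```bash
python3 -m crank '[{"wx":0,"wy":0,"wz":0,"x":3.0,"y":0.2,"z":0,"gripper":2.0},{"wx":0,"wy":0,"wz":0,"x":5.5,"y":0.4,"z":2.0,"gripper":2.0},{"wx":0,"wy":0,"wz":0,"x":6.75,"y":0.48,"z":4.5,"gripper":2.0},{"wx":0,"wy":0,"wz":0,"x":6.75,"y":0.48,"z":6.2,"gripper":2.0},{"wx":0,"wy":0,"wz":0,"x":6.75,"y":0.48,"z":6.2,"gripper":2.0},{"wx":0,"wy":0,"wz":0,"x":6.75,"y":0.48,"z":6.2,"gripper":2.0},{"wx":0,"wy":0,"wz":0,"x":6.75,"y":0.48,"z":6.2,"gripper":2.0}]' 30
python3 - <<'E'
from bench import env
from h import *
s=env.sense();c=env.capture("wrist");f=c["frame"]
print(s["time"],s["tcp_pos"],np.linalg.norm(s["qd"]))
# pad rim (white), puck face, as seen now
for n,lo,hi,z in[("yel",(22,150,100),(35,255,255),50),("cop",(3,100,60),(16,220,255),72),("wht",(0,0,195),(180,40,255),50)]:
    for b in blobs(f,lo,hi,40):
        if b[1]<6000:
            p=onz(c,b[0],z,s);print(n,np.round(b[0],1),b[1],np.round(p,1),np.round(fld(p-s["tcp_pos"],s),1))
cv2.imwrite("pics/w7.png",cv2.resize(f[100:340,100:420],(800,600))[...,::-1])
E
```

```text
time: 7.07
tcp_pos: [553.0, 27.4, 38.7]
orientation: [[-0.963, 0.269, 0.002], [0.269, 0.963, -0.0], [-0.002, 0.0, -1.0]]
force: [0.1, -0.9, 0.1]
finger_gap: 0.316
grip_force: 29.8
7.0667 [553.03653409  27.43957793  38.74431991] 0.9401576793822082
yel [506.4 168.4] 166 [555.9 182.1  50. ] [ 38.8 149.7 -11.3]
yel [260.9 166.5] 281 [515.8  41.9  50. ] [ 39.8   3.9 -11.3]
yel [245.9 275.9] 313 [584.6  13.   50. ] [-34.3  -5.4 -11.2]
cop [253.8 246.6] 1426 [554.1  26.9  72. ] [ -1.2  -0.2 -33.3]
cop [253.4 299.3] 2295 [587.2  17.5  72. ] [-35.6  -0.4 -33.2]
cop [131.9 313.3] 242 [577.1 -55.5  72. ] [-45.6 -73.4 -33.2]
cop [375.6 313.3] 232 [616.4  85.6  72. ] [-45.4  73.  -33.2]
cop [149.5 347.6] 457 [604.  -54.8  72. ] [-71.3 -65.5 -33.1]
cop [358.2 347.7] 462 [639.1  71.2  72. ] [-71.2  65.3 -33.1]
wht [185.3 123.7] 81 [480.6   7.   50. ] [ 64.3 -39.2 -11.4]
wht [339.6 144.2] 75 [515.4  89.2  50. ] [ 52.9  49.4 -11.3]
wht [211.4 199.9] 1811 [527.7   7.2  50. ] [ 19.  -26.3 -11.3]
wht [299.1 203.9] 1509 [544.6  58.5  50. ] [ 16.4  27.7 -11.3]
wht [253.1 210.2] 1019 [541.   30.1  50. ] [ 12.3  -0.7 -11.3]
wht [176.9 263.3] 48 [563.3 -28.2  50. ] [-24.9 -50.8 -11.2]
wht [231.6 266. ] 54 [574.9   5.9  50. ] [-26.9 -14.8 -11.2]
wht [270.8 271.1] 232 [585.5  29.9  50. ] [-30.6  11.1 -11.2]
```

```bash
python3 -m crank '[{"wx":0,"wy":0,"wz":0,"x":0.28,"y":-0.04,"z":0,"gripper":2.0},{"wx":0,"wy":0,"wz":0,"x":0.28,"y":-0.04,"z":0.4,"gripper":2.0},{"wx":0,"wy":0,"wz":0,"x":0.28,"y":-0.04,"z":0.8,"gripper":2.0},{"wx":0,"wy":0,"wz":0,"x":0.28,"y":-0.04,"z":1.0,"gripper":2.0},{"wx":0,"wy":0,"wz":0,"x":0.28,"y":-0.04,"z":1.2,"gripper":2.0},{"wx":0,"wy":0,"wz":0,"x":0.28,"y":-0.04,"z":1.35,"gripper":2.0},{"wx":0,"wy":0,"wz":0,"x":0.28,"y":-0.04,"z":1.35,"gripper":2.0},{"wx":0,"wy":0,"wz":0,"x":0.28,"y":-0.04,"z":1.35,"gripper":2.0}]' 30; python3 -c "
from bench import env
for i in range(3):
  s=env.sense();print(s['force'],s['wrist_torque'],s['tcp_pos']);env.capture('scene')"
```

```text
time: 7.78
tcp_pos: [549.5, 28.7, 24.2]
orientation: [[-0.964, 0.267, 0.001], [0.267, 0.964, -0.0], [-0.001, -0.0, -1.0]]
force: [1.3, -0.6, 2.3]
finger_gap: 0.322
grip_force: 29.9
[ 1.28426011 -0.58201736  2.3186827 ] [-0.11468707 -0.12791024 -0.02557388] [549.45443569  28.73296642  24.2087633 ]
[ 0.46637798 -0.23576323  2.08322923] [-0.12289706 -0.13585313  0.06302362] [549.45277072  28.72289087  24.28029754]
[ 0.639976   -0.05829023  2.79332439] [-0.11268088 -0.12049598 -0.00727438] [549.4335846   28.72794108  24.29130178]
```

The force of about 2.5 N is below the pad's preload, which fits a puck resting on the recess floor. On the rim it would read about 5 N. I'm releasing and checking.

```bash
python3 -m crank '[{"wx":0,"wy":0,"wz":0,"x":0,"y":0,"z":0,"gripper":3.5},{"wx":0,"wy":0,"wz":0,"x":0,"y":0,"z":0,"gripper":4.5},{"wx":0,"wy":0,"wz":0,"x":0,"y":0,"z":0,"gripper":4.5},{"wx":0,"wy":0,"wz":0,"x":0,"y":0,"z":-1.0,"gripper":5.0},{"wx":0,"wy":0,"wz":0,"x":0,"y":0,"z":-4.0,"gripper":6.0},{"wx":0,"wy":0,"wz":0,"x":-3,"y":0,"z":-7.0,"gripper":6.0},{"wx":0,"wy":0,"wz":0,"x":-5,"y":0,"z":-8.0,"gripper":6.0},{"wx":0,"wy":0,"wz":0,"x":-5,"y":0,"z":-8.0,"gripper":6.0},{"wx":0,"wy":0,"wz":0,"x":-5,"y":0,"z":-8.0,"gripper":6.0}]' 30
python3 - <<'E'
from bench import env
from h import *
s=env.sense();c=env.capture("wrist");f=c["frame"];np.savez("w8.npz",**c)
t=env.capture("scene");g=t["frame"]
print(s["tcp_pos"],np.linalg.norm(s["qd"]))
for n,lo,hi in[("yel",(22,150,100),(35,255,255)),("cop",(3,80,60),(16,230,255)),("wht",(0,0,195),(180,40,255))]:
    for b in blobs(f,lo,hi,40):
        if b[1]<6000 and b[0][1]<230:
            print(n,np.round(b[0],1),b[1],np.ptp(b[2],axis=0),[np.round(onz(c,b[0],z,s),1) for z in(50,59,64)])
for b in blobs(g[180:240,240:320],(3,80,60),(16,230,255),20):
    if abs(b[0]-[40,20]).max()<25: print("scene cop",b[0]+[240,180],b[1],[np.round(onz(t,b[0]+[240,180],z),1) for z in(59,64)])
h,w=f[60:260,130:390],g[170:250,235:325]
cv2.imwrite("pics/w8.png",np.hstack([cv2.resize(h,(430,331)),cv2.resize(w,(370,331))])[...,::-1])
E
```

```text
time: 8.68
tcp_pos: [598.7, 15.1, 105.4]
orientation: [[-0.963, 0.268, 0.003], [0.268, 0.963, -0.0], [-0.003, 0.001, -1.0]]
force: [-0.2, 0.5, -0.5]
finger_gap: 0.705
grip_force: 0.0
[598.70890643  15.12061351 105.41805591] 4.352490844309006
yel [258.8  92.5] 152 [28  8] [array([516.8,  41.7,  50. ]), array([517.4,  41.3,  59. ]), array([517.7,  41.1,  64. ])]
yel [458.8 107. ] 159 [16 14] [array([569.6, 192.2,  50. ]), array([568.1, 185.8,  59. ]), array([567.3, 182.2,  64. ])]
yel [247.2 184.2] 125 [25  7] [array([585.7,  12.6,  50. ]), array([583.5,  13.5,  59. ]), array([582.3,  13.9,  64. ])]
cop [253.6 139.8] 819 [31 32] [array([550.9,  28. ,  50. ]), array([550.1,  28.2,  59. ]), array([549.7,  28.3,  64. ])]
wht [199.4  66.6] 48 [7 7] [array([486.7,   2.8,  50. ]), array([488.5,   4. ,  59. ]), array([489.5,   4.7,  64. ])]
wht [321.   83.8] 41 [6 6] [array([523.5,  90. ,  50. ]), array([523.8,  87.7,  59. ]), array([524. ,  86.4,  64. ])]
wht [221.4 133.4] 1775 [44 94] [array([538.9,   4. ,  50. ]), array([538.6,   5.2,  59. ]), array([538.5,   5.9,  64. ])]
wht [284.5 141.4] 1725 [44 95] [array([558.9,  52.2,  50. ]), array([557.8,  51.4,  59. ]), array([557.2,  51. ,  64. ])]
wht [251.  140.6] 564 [44 46] [array([551. ,  25.7,  50. ]), array([550.2,  26. ,  59. ]), array([549.8,  26.2,  64. ])]
wht [  5.2 194.5] 234 [12 21] [array([ 538.5, -192.5,   50. ]), array([ 538.2, -183.4,   59. ]), array([ 538.1, -178.3,   64. ])]
scene cop [255.17561684 189.32656023] 689 [array([495.9,  26.1,  59. ]), array([498.4,  21.8,  64. ])]
scene cop [278.94392523 198.47663551] 107 [array([550.8,  26.6,  59. ]), array([552.8,  22.3,  64. ])]
scene cop [259.14705882 218.29411765] 34 [array([541.4, -38.4,  59. ]), array([543.5, -42.2,  64. ])]
```

View pics/w8.png

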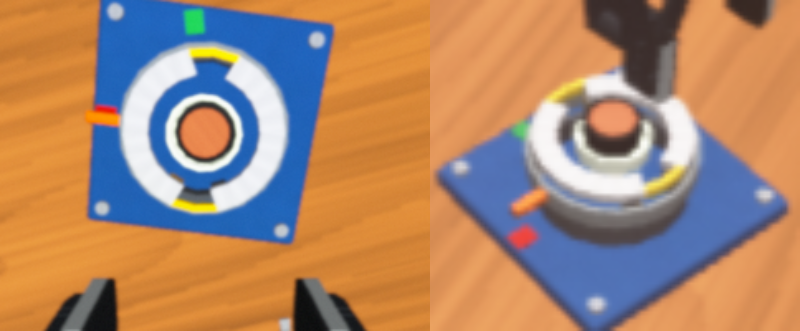

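The puck is seated: the left crop shows it concentric in the pad at (205,132), and the scene view puts its face at 59 mm. The cell centre is (551,27.3) and its yaw is -23°. Next is the cap.

```bash
python3 -m crank '[{"wx":0,"wy":0,"wz":0.05,"x":2.5,"y":2.6,"z":0,"gripper":6.0},{"wx":0,"wy":0,"wz":0.1,"x":5.3,"y":5.6,"z":0,"gripper":6.0},{"wx":0,"wy":0,"wz":0.15,"x":8.1,"y":8.5,"z":0,"gripper":6.0},{"wx":0,"wy":0,"wz":0.2,"x":10.9,"y":11.4,"z":0,"gripper":6.0},{"wx":0,"wy":0,"wz":0.25,"x":13.7,"y":14.3,"z":0,"gripper":6.0},{"wx":0,"wy":0,"wz":0.3,"x":16.5,"y":17.3,"z":0,"gripper":6.0},{"wx":0,"wy":0,"wz":0.35,"x":19.0,"y":19.9,"z":0,"gripper":6.0},{"wx":0,"wy":0,"wz":0.35,"x":20.3,"y":21.2,"z":0,"gripper":6.0},{"wx":0,"wy":0,"wz":0.35,"x":20.6,"y":21.6,"z":0,"gripper":6.0},{"wx":0,"wy":0,"wz":0.35,"x":20.6,"y":21.6,"z":0,"gripper":6.0},{"wx":0,"wy":0,"wz":0.35,"x":20.6,"y":21.6,"z":0,"gripper":6.0},{"wx":0,"wy":0,"wz":0.35,"x":20.6,"y":21.6,"z":0,"gripper":6.0}]'
cat > cap.py <<'E'
from bench import env
from h import *
s=env.sense();c=env.capture("wrist");f=c["frame"];cv2.imwrite("pics/w9.png",f[...,::-1])
print(s["time"],s["tcp_pos"],np.linalg.norm(s["qd"]),s["joint_positions"][5])
bs=sorted(blobs(f,(5,215,120),(16,255,255),300),key=lambda b:np.hypot(*(b[0]-[254,190])))
b=bs[0];print(b[0],b[1],np.ptp(b[2],axis=0))
r=cv2.minAreaRect(b[2].astype(np.float32));print(r)
P=cv2.boxPoints(r);e=max([(P[0],P[1]),(P[1],P[2])],key=lambda q:np.linalg.norm(q[0]-q[1]))
for z in(21,55):
    p=onz(c,r[0],z,s);print("bar",z,p,fld(p-s["tcp_pos"],s))
d=fld(onz(c,e[0],55,s)-onz(c,e[1],55,s),s);print("axis in tool deg",np.degrees(np.arctan2(d[1],d[0])))
ys=[]
for b in blobs(f,(22,150,100),(35,255,255),30):
    p=onz(c,b[0],5,s);print("yel",b[0],b[1],p,fld(p-s["tcp_pos"],s))
E
python3 cap.py
```

```text
time: 9.78
tcp_pos: [456.7, 277.5, 103.7]
orientation: [[-0.813, 0.583, -0.001], [0.583, 0.813, -0.001], [0.0, -0.001, -1.0]]
force: [1.1, 0.1, -0.4]
finger_gap: 0.7
grip_force: 0.0
9.7833 [456.72851601 277.48532031 103.69427415] 0.8552108936851559 59.02855440546197
[257.89403974 186.39735099] 302 [19 63]
((258.803466796875, 194.1586151123047), (63.00872802734375, 17.557884216308594), 86.633544921875)
bar 21 [463.57513745 278.38961619  21.        ] [-5.03844365  4.79975477 82.6898627 ]
bar 55 [455.08153385 283.65681589  55.        ] [ 4.93405594  4.09916431 48.69069918]
axis in tool deg -4.109431003323052
yel [214.0106383   84.69148936] 94 [356.76991742 303.28515943   5.        ] [ 96.26184613 -37.2015294   98.73001607]
yel [256.46236559 154.5483871 ] 93 [432.67131786 297.74599111   5.        ] [31.35502531  2.53269003 98.69271089]
yel [154.81651376 182.55963303] 109 [395.48300794 196.38215255   5.        ] [   2.49979692 -101.51040317   98.78605617]
yel [ 76.1779661  205.42372881] 118 [366.11157652 112.81510808   5.        ] [ -22.33554368 -186.5358814    98.86231188]
yel [303.70833333 251.75      ] 72 [550.50991017 277.97318304   5.        ] [-75.92595537  55.14149609  98.64285255]
yel [107.592 363.48 ] 125 [538.44878642  -8.22949673   5.        ] [-232.92424579 -184.46012339   98.85584265]
```

View pics/w9.png

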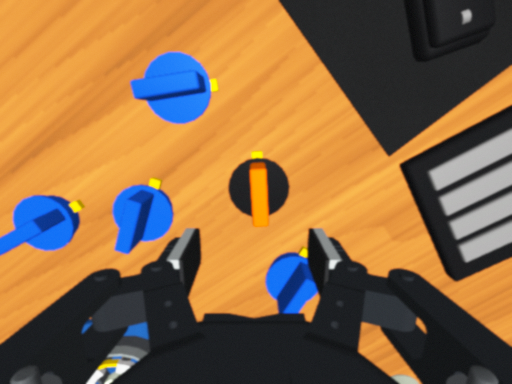

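The picture shows the black cap at (259,188) with its orange bar running from (258,163) to (261,227) and a lug at (257,155). All four blue look-alikes are clear of the fingers' path; the nearest is at (292,280). I'm measuring the flange centre once.

Run:
```python
from bench import env
from h import *
s=env.sense();f=cv2.imread("pics/w9.png");c=env.capture("wrist")
hsv=cv2.cvtColor(f,cv2.COLOR_BGR2HSV)
m=((hsv[...,2]<75)|cv2.inRange(hsv,np.array((5,215,120)),np.array((18,255,255))).astype(bool)).astype(np.uint8)
m[:145]=0;m[228:]=0;m[:,:215]=0;m[:,305:]=0
n,l,st,ce=cv2.connectedComponentsWithStats(m);i=1+np.argmax(st[1:,4]);q=np.argwhere(l==i)[:,::-1]
print(st[i])
# use left/right extremes and top edge of black disc via ellipse of hull points above row 205
bl=q[(hsv[q[:,1],q[:,0],2]<75)]
h=cv2.convexHull(bl.astype(np.float32));e=cv2.fitEllipse(h);print(e)
for z in(21,):
    p=onz(c,e[0],z,s);print(p,fld(p-s["tcp_pos"],s))
ob=cv2.inRange(hsv,np.array((5,180,100)),np.array((18,255,255)))[150:235,235:285]
for r in range(5,85,8):
    k=np.flatnonzero(ob[r]);print(r+150,k.min()+235 if len(k) else 0,k.max()+235 if len(k) else 0,hsv[r+150,258].tolist())
```

```text
[ 230  159   58   68 2048]
((258.4720458984375, 187.08255004882812), (56.70648956298828, 58.058433532714844), 88.40386962890625)
[457.8378592 282.1650892  21.       ] [ 2.07378205  4.43448169 82.77802511]
155 236 284 [29, 255, 254]
163 238 281 [13, 255, 177]
171 249 266 [20, 255, 255]
179 249 267 [20, 255, 255]
187 250 267 [20, 255, 255]
195 250 268 [20, 255, 255]
203 251 284 [20, 255, 255]
211 235 284 [19, 255, 255]
219 235 284 [19, 255, 255]
227 235 283 [16, 198, 244]
```

```bash
python3 -m crank '[{"wx":0,"wy":0,"wz":-0.06,"x":0.2,"y":0.44,"z":3.0,"gripper":6.0},{"wx":0,"wy":0,"wz":-0.06,"x":0.2,"y":0.44,"z":6.0,"gripper":6.0},{"wx":0,"wy":0,"wz":-0.06,"x":0.2,"y":0.44,"z":8.5,"gripper":6.0},{"wx":0,"wy":0,"wz":-0.06,"x":0.2,"y":0.44,"z":9.7,"gripper":6.0},{"wx":0,"wy":0,"wz":-0.06,"x":0.2,"y":0.44,"z":10.1,"gripper":5.0},{"wx":0,"wy":0,"wz":-0.06,"x":0.2,"y":0.44,"z":10.1,"gripper":3.0},{"wx":0,"wy":0,"wz":-0.06,"x":0.2,"y":0.44,"z":10.1,"gripper":2.0},{"wx":0,"wy":0,"wz":-0.06,"x":0.2,"y":0.44,"z":10.1,"gripper":1.4},{"wx":0,"wy":0,"wz":-0.06,"x":0.2,"y":0.44,"z":10.1,"gripper":0.3},{"wx":0,"wy":0,"wz":-0.06,"x":0.2,"y":0.44,"z":10.1,"gripper":0.3},{"wx":0,"wy":0,"wz":-0.06,"x":0.2,"y":0.44,"z":10.1,"gripper":0.3},{"wx":0,"wy":0,"wz":-0.06,"x":0.2,"y":0.44,"z":10.1,"gripper":0.3}]' 100
```

```text
time: 10.88
tcp_pos: [458.9, 283.6, 4.4]
orientation: [[-0.847, 0.532, 0.003], [0.532, 0.847, 0.0], [-0.002, 0.002, -1.0]]
force: [0.9, -1.6, 6.7]
finger_gap: 0.141
grip_force: 98.4
```

```bash
python3 -m crank '[{"wx":0,"wy":0,"wz":0,"x":0,"y":0,"z":-1.0,"gripper":0.3},{"wx":0,"wy":0,"wz":0,"x":0,"y":0,"z":-4.0,"gripper":0.3},{"wx":0,"wy":0,"wz":0,"x":0,"y":0,"z":-7.5,"gripper":0.3},{"wx":0,"wy":0,"wz":-0.02,"x":-1.0,"y":-0.8,"z":-10.0,"gripper":0.3},{"wx":0,"wy":0,"wz":-0.04,"x":-4.0,"y":-3.1,"z":-10.0,"gripper":0.3},{"wx":0,"wy":0,"wz":-0.07,"x":-7.0,"y":-5.5,"z":-10.0,"gripper":0.3},{"wx":0,"wy":0,"wz":-0.1,"x":-10.0,"y":-7.8,"z":-10.0,"gripper":0.3},{"wx":0,"wy":0,"wz":-0.12,"x":-13.0,"y":-10.2,"z":-10.0,"gripper":0.3},{"wx":0,"wy":0,"wz":-0.14,"x":-16.0,"y":-12.5,"z":-10.0,"gripper":0.3},{"wx":0,"wy":0,"wz":-0.16,"x":-18.5,"y":-14.5,"z":-10.0,"gripper":0.3},{"wx":0,"wy":0,"wz":-0.16,"x":-20.5,"y":-16.1,"z":-10.0,"gripper":0.3},{"wx":0,"wy":0,"wz":-0.16,"x":-21.4,"y":-16.8,"z":-9.0,"gripper":0.3},{"wx":0,"wy":0,"wz":-0.16,"x":-21.4,"y":-16.8,"z":-8.0,"gripper":0.3},{"wx":0,"wy":0,"wz":-0.16,"x":-21.4,"y":-16.8,"z":-8.0,"gripper":0.3},{"wx":0,"wy":0,"wz":-0.16,"x":-21.4,"y":-16.8,"z":-8.0,"gripper":0.3},{"wx":0,"wy":0,"wz":-0.16,"x":-21.4,"y":-16.8,"z":-8.0,"gripper":0.3}]' 100
cat > fit.py <<'E'
from bench import env
from h import *
s=env.sense();c=env.capture("wrist");f=c["frame"];t=env.capture("scene")
tz=s["tcp_pos"][2];lz=tz-4.4+5
print(s["time"],s["tcp_pos"],np.linalg.norm(s["qd"]),"gap",s["finger_gap"],"yaw",np.degrees(np.arctan2(s["orientation"][1][0],s["orientation"][0][0])))
for nm,k,sub in(("wrist",c,f),("scene",t,t["frame"])):
    for b in blobs(sub,(22,150,100),(35,255,255),6):
        for n,z in(("notch",50),("lug",lz)):
            p=onz(k,b[0],z,s);q=fld(p-s["tcp_pos"],s)
            if np.hypot(q[0],q[1])<60:print(nm,n,np.round(b[0],1),b[1],np.ptp(b[2],axis=0),np.round(p,1),"tool",np.round(q,1))
E
python3 fit.py
```

```text
time: 12.22
tcp_pos: [548.4, 28.8, 82.8]
orientation: [[-0.922, 0.388, -0.001], [0.388, 0.922, 0.001], [0.001, 0.0, -1.0]]
force: [-0.2, -0.3, -0.7]
finger_gap: 0.142
grip_force: 97.8
12.2167 [548.44025004  28.81547456  82.77821547] 0.7341077720115734 gap 0.14162466323413267 yaw 157.14915875103603
wrist notch [254. 162.] 166 [30  7] [516.1  42.3  50. ] tool [35.  -0.1 32.8]
wrist lug [254. 162.] 166 [30  7] [511.   44.4  83.4] tool [40.6 -0.1 -0.5]
wrist notch [253.1 179.3] 197 [14 13] [528.3  36.5  50. ] tool [21.5 -0.8 32.8]
wrist lug [253.1 179.3] 197 [14 13] [521.1  39.6  83.4] tool [29.4 -0.7 -0.6]
scene notch [288.6 198.4] 22 [5 5] [564.4  44.2  50. ] tool [-8.7 20.3 32.8]
scene lug [288.6 198.4] 22 [5 5] [576.8  14.8  83.4] tool [-31.6  -1.9  -0.6]
scene notch [291.8 213.6] 20 [7 5] [587.9   9.9  50. ] tool [-43.7  -2.1  32.7]
```

```bash
python3 -m crank '[{"wx":0,"wy":0,"wz":0,"x":-0.24,"y":0.04,"z":1.0,"gripper":0.3},{"wx":0,"wy":0,"wz":0,"x":-0.24,"y":0.04,"z":2.0,"gripper":0.3},{"wx":0,"wy":0,"wz":0,"x":-0.24,"y":0.04,"z":2.6,"gripper":0.3},{"wx":0,"wy":0,"wz":0,"x":-0.24,"y":0.04,"z":2.9,"gripper":0.3},{"wx":0,"wy":0,"wz":0,"x":-0.24,"y":0.04,"z":3.2,"gripper":0.3},{"wx":0,"wy":0,"wz":0,"x":-0.24,"y":0.04,"z":3.4,"gripper":0.3},{"wx":0,"wy":0,"wz":0,"x":-0.24,"y":0.04,"z":3.6,"gripper":0.3},{"wx":0,"wy":0,"wz":0,"x":-0.24,"y":0.04,"z":3.6,"gripper":0.3}]' 100; python3 -c "
from bench import env
s=env.sense();print(s['force'],s['wrist_torque'],s['tcp_pos'])"
```

```text
time: 12.98
tcp_pos: [551.7, 26.7, 46.9]
orientation: [[-0.921, 0.39, -0.0], [0.39, 0.921, 0.0], [0.0, 0.0, -1.0]]
force: [-0.3, 0.4, 0.9]
finger_gap: 0.14
grip_force: 98.1
[-0.30875478  0.400332    0.86465515] [0.05084415 0.22927846 0.00922682] [551.69038379  26.71921764  46.93795658]
```

```bash
python3 -m crank '[{"wx":0,"wy":0,"wz":0,"x":0,"y":0,"z":0.3,"gripper":0.3},{"wx":0,"wy":0,"wz":0,"x":0,"y":0,"z":0.6,"gripper":0.3},{"wx":0,"wy":0,"wz":0,"x":0,"y":0,"z":0.9,"gripper":0.3},{"wx":0,"wy":0,"wz":0,"x":0,"y":0,"z":1.1,"gripper":0.3},{"wx":0,"wy":0,"wz":0,"x":0,"y":0,"z":1.1,"gripper":0.3},{"wx":0,"wy":0,"wz":0,"x":0,"y":0,"z":1.1,"gripper":0.3}]' 100; python3 -c "
from bench import env
s=env.sense();print(s['force'],s['wrist_torque'],s['tcp_pos'])"
```

```text
time: 13.48
tcp_pos: [552.0, 26.7, 38.4]
orientation: [[-0.921, 0.39, 0.001], [0.39, 0.921, -0.0], [-0.001, 0.0, -1.0]]
force: [-8.0, 0.4, 21.8]
finger_gap: 0.144
grip_force: 101.2
[-8.04373684  0.43147592 21.79242506] [0.18274453 1.62076791 0.0360823 ] [552.00466944  26.68926652  38.35370374]
```

The cap is home: its origin is at about 34 mm and the push is about 15 N beyond the spring. I'm relieving the side load and twisting clockwise.

```bash
python3 -m crank '[{"wx":0,"wy":0,"wz":0,"x":0.08,"y":0,"z":-0.05,"gripper":0.3},{"wx":0,"wy":0,"wz":0.1,"x":0.08,"y":0,"z":-0.05,"gripper":0.3},{"wx":0,"wy":0,"wz":0.2,"x":0.08,"y":0,"z":-0.05,"gripper":0.3},{"wx":0,"wy":0,"wz":0.3,"x":0.08,"y":0,"z":-0.05,"gripper":0.3},{"wx":0,"wy":0,"wz":0.4,"x":0.08,"y":0,"z":-0.05,"gripper":0.3},{"wx":0,"wy":0,"wz":0.5,"x":0.08,"y":0,"z":-0.05,"gripper":0.3}]' 110; python3 -c "
from bench import env
s=env.sense();print(s['force'],s['wrist_torque'],s['tcp_pos'],s['joint_positions'])"
```

```text
time: 13.98
tcp_pos: [552.6, 27.2, 38.4]
orientation: [[-0.618, 0.786, 0.004], [0.786, 0.618, 0.0], [-0.002, 0.003, -1.0]]
force: [-3.1, 0.6, 14.4]
finger_gap: 0.141
grip_force: 108.2
[-3.09506525  0.56639692 14.36360411] [0.11310879 0.62621314 0.34790898] [552.61527904  27.23243228  38.41658205] [-4.83681484e+00  2.84160780e+01 -2.31430076e+01  3.82367906e+01
  2.27328587e-02  4.69825029e+01]
```

```bash
python3 -m crank '[{"wx":0,"wy":0,"wz":0.1,"x":0,"y":0,"z":0,"gripper":0.3},{"wx":0,"wy":0,"wz":0.2,"x":0,"y":0,"z":0,"gripper":0.3},{"wx":0,"wy":0,"wz":0.3,"x":0,"y":0,"z":0,"gripper":0.3},{"wx":0,"wy":0,"wz":0.4,"x":0,"y":0,"z":0,"gripper":0.3},{"wx":0,"wy":0,"wz":0.5,"x":0,"y":0,"z":0,"gripper":0.3},{"wx":0,"wy":0,"wz":0.6,"x":0,"y":0,"z":0,"gripper":0.3},{"wx":0,"wy":0,"wz":0.7,"x":0,"y":0,"z":0,"gripper":0.3},{"wx":0,"wy":0,"wz":0.8,"x":0,"y":0,"z":0,"gripper":0.3},{"wx":0,"wy":0,"wz":0.87,"x":0,"y":0,"z":0,"gripper":0.3},{"wx":0,"wy":0,"wz":0.92,"x":0,"y":0,"z":0,"gripper":0.3},{"wx":0,"wy":0,"wz":0.92,"x":0,"y":0,"z":0,"gripper":0.3}]' 110; python3 -c "
from bench import env
import numpy as np
s=env.sense();o=s['orientation'];print(s['force'],s['wrist_torque'],s['tcp_pos'],157.1-np.degrees(np.arctan2(o[1][0],o[0][0])))"
```

```text
time: 14.9
tcp_pos: [552.2, 26.7, 38.4]
orientation: [[0.248, 0.969, 0.003], [0.969, -0.248, -0.001], [-0.0, 0.003, -1.0]]
force: [-4.2, -0.1, 14.9]
finger_gap: 0.141
grip_force: 108.1
[-4.21943259 -0.13639349 14.85724134] [-0.11151061  0.86365695  0.04158693] [552.23476561  26.74543814  38.40601219] 81.48302652642523
```

```bash
python3 -m crank '[{"wx":0,"wy":0,"wz":0.04,"x":0,"y":0,"z":0.05,"gripper":0.3},{"wx":0,"wy":0,"wz":0.08,"x":0,"y":0,"z":0.05,"gripper":0.3},{"wx":0,"wy":0,"wz":0.08,"x":0,"y":0,"z":0.05,"gripper":0.3},{"wx":0,"wy":0,"wz":0.08,"x":0,"y":0,"z":0.05,"gripper":0.3}]' 115
python3 - <<'E'
from bench import env
from h import *
s=env.sense();o=s['orientation'];print(s['force'],s['wrist_torque'],s['tcp_pos'],157.1-np.degrees(np.arctan2(o[1][0],o[0][0])))
C=np.array([551.1,27.3])
def az(p): return np.degrees(np.arctan2(*(p[:2]-C)[::-1]))
for nm in("wrist","scene","top"):
    c=env.capture(nm);f=c["frame"]
    for n,lo,hi,z in(("pointer",(5,190,120),(17,255,255),30),("green",(60,140,50),(90,255,255),12),("red",(172,140,80),(180,255,255),12),("lug",(22,150,100),(35,255,255),38)):
        for b in blobs(f,lo,hi,4):
            p=onz(c,b[0],z,s);r=np.hypot(*(p[:2]-C))
            if 20<r<75:print(nm,n,b[1],np.round(b[0]),"r %.0f az %.0f"%(r,az(p)))
E
```

```text
time: 15.23
tcp_pos: [551.7, 27.0, 38.4]
orientation: [[0.322, 0.947, 0.002], [0.947, -0.322, -0.001], [-0.0, 0.002, -1.0]]
force: [-5.8, 0.1, 21.6]
finger_gap: 0.14
grip_force: 113.1
[-5.7541655   0.13873743 21.57474919] [-0.05065685  1.41653564  0.81288127] [551.69276291  26.95108833  38.40037743] 85.86734425886695
wrist pointer 17 [233. 113.] r 71 az 81
wrist pointer 7 [238. 111.] r 72 az 79
wrist pointer 5 [288. 111.] r 75 az 54
wrist pointer 8 [268. 115.] r 70 az 63
wrist pointer 5 [290. 115.] r 73 az 52
wrist pointer 8 [280. 117.] r 70 az 56
wrist pointer 4 [293. 118.] r 72 az 50
wrist pointer 4 [158. 166.] r 72 az 132
wrist pointer 57 [160. 181.] r 68 az 139
wrist pointer 4 [159. 188.] r 67 az 143
wrist pointer 11 [165. 196.] r 62 az 147
wrist pointer 1409 [254. 245.] r 22 az -106
wrist pointer 4 [148. 198.] r 73 az 151
wrist pointer 6 [152. 206.] r 70 az 155
wrist pointer 8 [154. 215.] r 69 az 160
wrist pointer 4 [156. 220.] r 68 az 163
wrist pointer 21 [157. 228.] r 69 az 168
wrist pointer 8 [347. 224.] r 67 az -23
wrist pointer 133 [170. 230.] r 59 az 171
wrist pointer 6 [185. 232.] r 49 az 174
wrist pointer 14 [165. 248.] r 68 az -178
wrist pointer 5 [258. 274.] r 46 az -103
wrist pointer 5 [252. 287.] r 57 az -109
wrist pointer 4 [254. 290.] r 59 az -108
wrist pointer 4 [250. 293.] r 62 az -110
wrist green 160 [179. 217.] r 57 az 169
wrist lug 218 [194. 224.] r 40 az 164
wrist lug 228 [311. 232.] r 41 az -30
wrist lug 4 [180. 224.] r 49 az 164
scene pointer 37 [273. 199.] r 29 az 142
scene red 6 [259. 226.] r 53 az -112
scene red 5 [255. 228.] r 62 az -113
scene lug 15 [267. 192.] r 46 az 151
scene lug 20 [292. 214.] r 33 az -13
```

The wrist torque jumped to 0.81 N m at 86° of turn, which is the end stop. The pointer at azimuth 171° is beside the green mark at 169°. The cap is pushed home (origin at about 34 mm) with about 21 N of push and a 113 N grip, so I'm handing in.

```bash
python3 -c "
from bench import env
print(env.finish_job()); s=env.sense(); print(s['time'],s['tcp_pos'],s['force'])"
```

```text
the job is handed in; nothing more can be done
None
the job is handed in; nothing more can be done
```

The job is handed in: the copper puck is seated in the recess, and the cap is pushed home, turned to its stop (about 86°, pointer at the green mark) and still gripped and held, about 15 s into the 48 s limit.

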